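# Index the revolving punch holder to the red punch

## Task

With a fingertip, gently flick the star-shaped thumbwheel of the green punch holder clockwise (seen from above), click by click, until its red arm has clicked into place facing the white pointer, and do not let the red arm run past the pointer. Only push the wheel's edge: the holder must stay standing where it is, not be lifted, pinched or shoved along, and everything else on the bench is to be left where it lies.

Things in the scene. Friction and masses are not known exactly. Their poses are not given: they have to be found in the camera images.
- holder: Green iron revolving punch holder, a loose 3 kg stand kept in place by friction. Origin: underside, on the wheel's axis; z up; x points from the axis to the white pointer (within 0.6 rad of world +x). Foot plate x -80 to +110, y -60 to +60, 14 mm thick; round pillar of 54 mm diameter under the wheel, 82 mm high. All round, except at the pointer post, the wheel is open.
- wheel_center (a point): On the wheel's vertical axis, level with its arms' top, 100 mm above the bench. Flat six-armed star: hub 44 mm in diameter, straight radial arms 60 degrees apart, 8 mm wide, out to 58 mm from the axis, at heights 84 to 100 mm; one red, five steel. Seated, arms stand at 0, 60, 120.. degrees from the holder's x, gap centres at 30, 90, 150, 210..
- red_lobe_tip (a point): Outer end of the red arm, top edge, 58 mm from the wheel's axis, 100 mm above the bench; turns with the wheel. The thin chrome punches hanging under the arms (46 mm from the axis, down to 62 mm) are for looks and do not collide.
- pointer_tip (a point): Tip of the fixed white pointer, 62 mm from the wheel's axis, 99 mm above the bench. Its green post behind it is 22 x 50 mm, centred 93 mm from the axis, 92 mm high.
- wheel (a joint): Wheel angle in rad, growing clockwise from above; 0 = red arm at the pointer. A spring detent every 1.047 rad (one click); starts seated 2, 3 or 4 clicks short (-2.09, -3.14, -4.19), or very rarely poised between two. About 3 N at an arm's end turns it; past 30 degrees it snaps on to the next detent. A fingertip lowered mid-gap and moved along the arc to the next gap's place turns it a click.
- hammer: Wooden-handled hammer lying on the bench on the robot's right, 300 mm long, loose, origin under its middle. Leave alone.
- punch_case: Black plastic punch case 90 x 170 x 35 mm with seven chrome punches fixed in it, loose, beyond the holder. Origin: underside centre. Leave alone.
- jar: Closed glass jar with steel lid, 72 mm diameter, 105 mm high, loose, front left. Origin: underside centre. Leave alone.
- oil_tin: Tin with a yellow band, 60 mm diameter, 85 mm high, loose, beyond the holder. Origin: underside centre. Leave alone.
- drift: Square steel drift 110 x 13 x 13 mm with a black rubber sleeve, lying loose, front right. Origin: underside centre. Leave alone.
- nut_tray: Blue open plastic tray 100 x 130 x 35 mm, loose, far right. Origin: underside centre. Leave alone.
- anvil: Cast-iron anvil block 200 x 100 x 97 mm, fixed, on the left. Origin: underside centre.
Things that resemble listed ones, but are neither listed nor needed, are in the scene too. Leave any pink look-alike of the holder alone.

How it is judged:
At the end, for the whole second after the job is handed in: The wheel rests in the detent with the red arm facing the pointer (joint within 0.15 rad of 0, not turning), the holder stands upright within 20 mm of where it stood, and each loose bystander is within 20 mm of where it lay (value of joint wheel between -0.15 and 0.15 rad and velocity of joint wheel between -0.1 and 0.1 rad/s and distance of each of holder, hammer, punch_case, jar, oil_tin, drift, nut_tray from where it was at the start of the episode below 0.02 m and angle between holder's own z axis and vertical below 0.05 rad and linear speed of holder below 0.02 m/s); the robot touches nothing.
It fails at once if the red arm runs past the pointer (more than half a click) (value of joint wheel above 0.55 rad).
It fails at once if the holder is lifted, tipped or shoved more than 20 mm (height (world z) of holder above 0.008 m or angle between holder's own z axis and vertical above 0.1 rad or distance of holder from where it was at the start of the episode above 0.02 m).
It fails at once if the wheel is pinched or forced (over 35 N) (contact force between the fingers and wheel above 35 N).
It fails at once if a bystander is moved more than 20 mm (distance of any of hammer, punch_case, jar, oil_tin, drift, nut_tray from where it was at the start of the episode above 0.02 m).
It also fails if it takes over 67 s, if anything falls off the work surface, if the arm or the gripper's body presses on something with over 40 N, if the wrist force passes 120 N, or if a joint passes its speed limit or range.

## Robot

A 7-joint arm with a two-finger parallel gripper is mounted at the origin on the work surface. World frame = base frame: x ahead of the robot, y to its left, z up, the work surface at z = 0. Lengths are in m, angles in rad, forces in N, time in s.
With the tool pointing down it reaches from about 0.425 to 0.975 m from the base axis. Payload 16.7 kg.
Tool frame: the origin (TCP) lies at the very end of the fingers, on their centre line; the grasp point (between the pads) lies 19 mm behind it; z points along the fingers, y is the direction in which the jaws open and shut (so a half turn about z gives the same grasp; the last joint's range is limited). The gripper opens to 85 mm and grips with 20 to 120 N. Pads are 22 mm wide; open, the fingers measure 114 mm over their backs; the gripper's body (76 mm by 85 mm) begins 54 mm behind the grasp point. The pads swing forward as they close: fully open they stand 13 mm farther back than shut.
Start: joints at [-1.391, 0.426, 0.074, 1.606, -0.034, 1.111, -0.067], TCP at [0.218, 0.639, 0.231] pointing down, gripper open.
Joint ranges: [-2.85, 2.85], [-0.5, 2.14], [-1.23, 1.37], [0.21, 2.46], [-1.02, 4.16], [0.16, 2.05], [-2.73, 2.73]. Speed limits (rad/s): [1.89, 1.89, 2.39, 2.39, 3.01, 3.01, 3.01].

## Interface

Orientations are given as a 3x3 rotation matrix whose columns are the frame's x, y, z axes.
In Python, from bench import ctrl gives the robot as it stands.
- The arm moves only by the shell command python3 -m jog 'ROWS' [OPENING] [FORCE]. ROWS is JSON, a list of rows, each an object with "xyz": the shift along the tool's x, y, z in cm, a list of three; "turn": the turn, a rotation vector about the tool's x, y, z in rad, a list of three. In form: [{"xyz": [tx, ty, tz], "turn": [ax, ay, az]}, ...]. A call has 1 to 10 rows; each row is the pose to reach, as a shift and turn from the pose measured when the call began, along the tool's axes at that moment; what a row does not reach only later rows make up. A row lasts 1/8 s, in which the tool goes at most 62.5 mm and 10.7 degrees, less where a joint would pass 70% of its speed; a pose out of reach is approached as far as the arm can. A call with a gripper value outside its range is refused whole. OPENING is the closure, from 0 (fully open) to 1 (shut), set as the call begins (- or left out, the last holds). The fingers move at their own pace and stop on an object; FORCE is the grip in N (left out, the last holds). Time passes only in rows, so rows that repeat a pose let the fingers close. It gives the time, the measured TCP pose, the force and the opening at its end, in the units of the state.
- ctrl.observe(): the state, without advancing time (a new reading comes with each control period).
- ctrl.read_camera(name): name is "scene" or "top" or "wrist"; returns (picture, depth): 480x640x3 uint8, blue, green, red; 480x640 float32, m along the optical axis (not along the pixel's ray), 0 where there is no reading.
- ctrl.get_calibration(name): a dict with "fx", "fy", "cx", "cy" (pixels), "R" (3x3) and "t" (3): a world point X has camera coordinates R X + t; the wrist camera has in their place "mount" (4x4, takes a point from camera to tool coordinates, whose origin is the TCP and whose axes are the flange's). Camera axes: x right, y down, z forward; pixel columns grow to the right and rows downward; lengths in m; the calibration is good to about 2 mm. The wrist camera is an equidistant fisheye: a pixel r from the principal point sees the ray r / f radians off the axis. A picture is of the moment at which its call begins: read the wrist's pose just before it. get_calibration takes no time and is no camera call.
- ctrl.job_done(): hands the job in, once; it reports no verdict.
The state is a dict: "t": time; "joint_positions": joint angles; "qvel": joint speeds; "joint_efforts": joint torques, N m; "tcp_pos": TCP position; "eef_rot": TCP orientation; "ft_force": force on the tool from outside, world axes, zero at the start; "torque": the same for the moment, N m; "grip_width": finger opening in m.
Only numpy, scipy, OpenCV 4.12 (cv2) and the standard library are available. Lean on these libraries where they do the work, as an engineer would, in place of code of your own. Each camera call takes 0.05 s, during which the arm holds its last target.

## Working session

There is one attempt and no reset: what is moved stays moved. The work goes in short steps, Python scripts to look and compute and a shell command to move; the robot and the scene stay as the last step left them, time stands still between calls to the robot, and variables do not carry over. Pictures are saved under pics/ and viewed, and the job is handed in when it is done.

```bash
ls; mkdir -p pics; python3 - <<'E'
from bench import ctrl
import cv2,numpy as np
np.set_printoptions(precision=4,suppress=True)
s=ctrl.observe()
for k in s: print(k,s[k])
for n in ["scene","top"]:
    p,d=ctrl.read_camera(n); cv2.imwrite(f"pics/{n}0.png",p); np.save(f"pics/{n}0.npy",d)
for n in ["scene","top","wrist"]: print(n,ctrl.get_calibration(n))
E
```

```text
pics
t 0.0
joint_positions [-1.3915  0.4267  0.0739  1.6066 -0.0341  1.1108 -0.0671]
qvel [-0.      0.0002 -0.0021 -0.0005  0.0009  0.0017  0.0009]
joint_efforts [  0.0001 -94.9835   3.7612 -46.3532   0.0193   0.0101   0.    ]
tcp_pos [0.2179 0.6385 0.2306]
eef_rot [[-0.9464  0.323  -0.0003]
 [ 0.323   0.9464 -0.0012]
 [-0.0001 -0.0013 -1.    ]]
ft_force [ 0.0572  1.1479 -0.0694]
torque [-0.05   -0.0154 -0.0111]
grip_width 0.08526138949488118
scene {'fx': 477.15755215821554, 'fy': 477.15755215821554, 'cx': 318.89643763948175, 'cy': 237.2367841467009, 'R': array([[ 0.7658,  0.6431,  0.0007],
       [ 0.5622, -0.6689, -0.4863],
       [-0.3123,  0.3728, -0.8738]]), 't': array([-0.4053, -0.2845,  1.2948])}
top {'fx': 598.4927854112552, 'fy': 598.4927854112552, 'cx': 332.5819095438504, 'cy': 235.95401405483244, 'R': array([[-0.002 , -1.    , -0.0092],
       [-0.9857,  0.0035, -0.1683],
       [ 0.1683,  0.0087, -0.9857]]), 't': array([0.0058, 0.5616, 1.2443])}
wrist {'fx': 371.64829954431775, 'fy': 371.64829954431775, 'cx': 322.0505617322309, 'cy': 239.21888185053578, 'mount': array([[ 0.0005, -0.9623, -0.272 ,  0.0679],
       [ 1.    ,  0.0008, -0.0012,  0.0012],
       [ 0.0014, -0.272 ,  0.9623, -0.1427],
       [ 0.    ,  0.    ,  0.    ,  1.    ]])}
```

View pics/scene0.png

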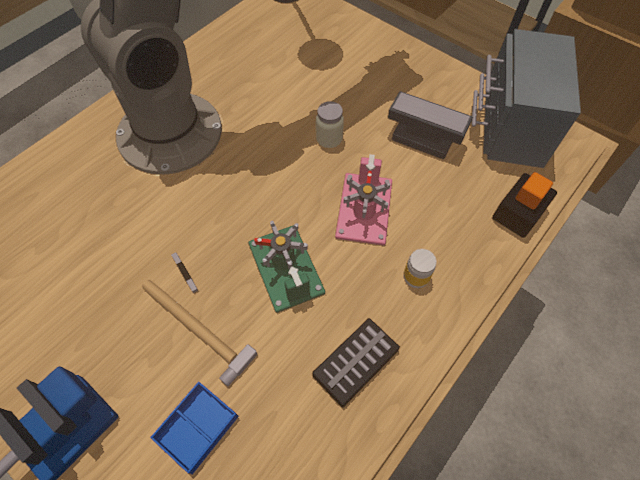

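View pics/top0.png

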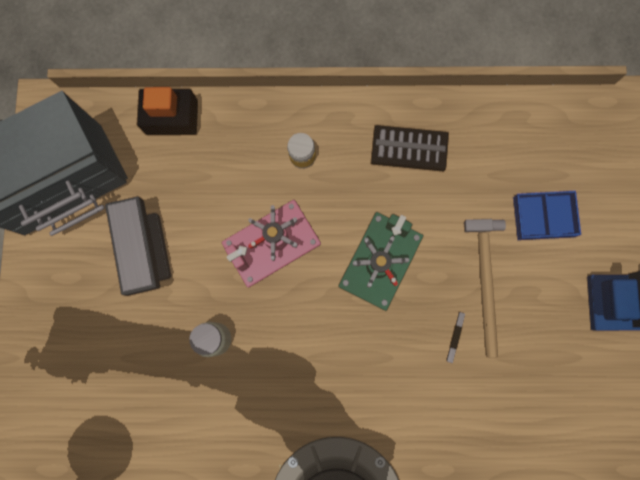

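```bash
cat > h.py <<'E'
import numpy as np,cv2
from bench import ctrl
np.set_printoptions(precision=4,suppress=True)
def cast(n,uv,z):
    c=ctrl.get_calibration(n); uv=np.atleast_2d(np.asarray(uv,float))
    r=np.c_[(uv[:,0]-c['cx'])/c['fx'],(uv[:,1]-c['cy'])/c['fy'],np.ones(len(uv))]@c['R']
    o=-c['R'].T@c['t']
    return o+r*((z-o[2])/r[:,2])[:,None]
def proj(n,X):
    c=ctrl.get_calibration(n);p=np.atleast_2d(X)@c['R'].T+c['t']
    return np.c_[c['fx']*p[:,0]/p[:,2]+c['cx'],c['fy']*p[:,1]/p[:,2]+c['cy']]
def mask(p,lo,hi,roi):
    m=cv2.inRange(cv2.cvtColor(p,cv2.COLOR_BGR2HSV),np.array(lo),np.array(hi))
    k=np.zeros_like(m);x,y,w,h=roi;k[y:y+h,x:x+w]=255
    return m&k
def cen(m):
    n,l,s,c=cv2.connectedComponentsWithStats(m)
    if n<2: return None,0
    i=1+np.argmax(s[1:,4]); return c[i],s[i,4]
E
python3 - <<'E'
from h import *
for n,roi in (("top",(325,200,110,115)),("scene",(235,215,95,100))):
    p=cv2.imread(f"pics/{n}0.png")
    x,y,w,h=roi
    cv2.imwrite(f"pics/{n}_z.png",cv2.resize(p[y:y+h,x:x+w],None,fx=5,fy=5,interpolation=cv2.INTER_CUBIC))
    g=mask(p,(10,90,60),(28,255,255),roi)
    red=mask(p,(0,150,90),(8,255,255),roi)|mask(p,(172,150,90),(180,255,255),roi)
    wh=mask(p,(0,0,190),(180,40,255),roi)
    for nm,m,z in (("red",red,.1),("white",wh,.1)):
        c,a=cen(m); print(n,nm,c,a,cast(n,c,z))
E
```

```text
top red [388.9167 273.7778] 36 [[ 0.4738 -0.1113  0.1   ]]Traceback (most recent call last):
  File "<stdin>", line 10, in <module>
  File "h.py", line 6, in cast
    r=np.c_[(uv[:,0]-c['cx'])/c['fx'],(uv[:,1]-c['cy'])/c['fy'],np.ones(len(uv))]@c['R']
                                       ~~^^^^^
IndexError: index 1 is out of bounds for axis 1 with size 1
```

```bash
python3 - <<'E'
import cv2,numpy as np
a=cv2.imread("pics/top_z.png");b=cv2.imread("pics/scene_z.png")
print(a.shape,b.shape)
E
```

```text
[ WARN:0@0.041] global loadsave.cpp:275 findDecoder imread_('pics/scene_z.png'): can't open/read file: check file path/integrity
Traceback (most recent call last):
AttributeError: 'NoneType' object has no attribute 'shape'
```

View pics/top_z.png

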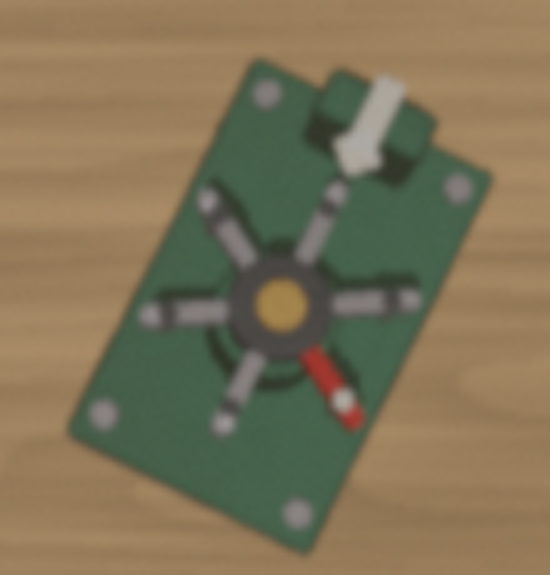

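```bash
python3 - <<'E'
from h import *
p=cv2.imread("pics/scene0.png")
cv2.imwrite("pics/scene_z.png",cv2.resize(p[215:315,235:335],None,fx=5,fy=5,interpolation=cv2.INTER_CUBIC))
q=lambda *a:np.array(a)/5+[325,200]-.4
C=cast("top",q(280.7,308.7),.1);print(C)
for a in ((355,175),(338,185),(418,300),(357,430),(222,432),(143,316),(205,190)):
    v=(cast("top",q(*a),.1)-C)[0]; print(a,np.hypot(*v[:2]),np.degrees(np.arctan2(v[1],v[0])))
fc=cast("top",np.array([q(258,62),q(492,178),q(307,550),q(70,430)]),.014);print(fc,fc.mean(0))
print((proj("scene",C)-[235,215])*5)
E
```

```text
[[ 0.4994 -0.0949  0.1   ]]
(355, 175) 0.06395078151293852 -29.590686691940746
(338, 185) 0.05696426119279075 -25.44436221542392
(418, 300) 0.05650779683173716 -86.52785579781458
(357, 430) 0.058399543476374216 -148.7232705826351
(222, 432) 0.05629079377975547 153.96083164008928
(143, 316) 0.05662756140578309 92.87731075455474
(205, 190) 0.05818091082577358 31.6361949820811
[[ 0.6212 -0.0927  0.014 ]
 [ 0.5683 -0.1955  0.014 ]
 [ 0.405  -0.1109  0.014 ]
 [ 0.4573 -0.0083  0.014 ]] [ 0.5129 -0.1019  0.014 ]
[[222.6201 137.3579]]
```

View pics/scene_z.png

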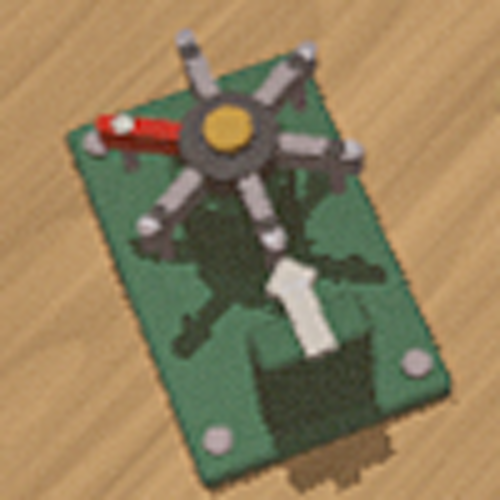

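```bash
cat >> h.py <<'E'
C=np.array([.4994,-.0949]); YAW=np.radians(-27.1)
def gp(holder_deg,r=.056):
    a=YAW+np.radians(holder_deg); return C+r*np.array([np.cos(a),np.sin(a)])
def rel(P):
    s=ctrl.observe(); return (np.atleast_2d(P)-s['tcp_pos'])@np.asarray(s['eef_rot'])*100
def arc(a0,a1,n,z,r=.056):
    P=[np.r_[gp(a,r),z] for a in np.linspace(a0,a1,n+1)[1:]]
    for w in rel(P): print("[%.2f,%.2f,%.2f]"%tuple(w))
E
python3 - <<'E'
from h import *
print(rel(np.r_[gp(330),.19]))
E
```

```text
[[-54.7241 -63.7806   4.1468]]
```

```bash
python3 -m jog '[{"xyz":[-1,-1.2,0],"turn":[0,0,0]},{"xyz":[-3,-3.5,0],"turn":[0,0,0]},{"xyz":[-5.5,-6.4,0],"turn":[0,0,0]},{"xyz":[-8.5,-9.9,0],"turn":[0,0,0]},{"xyz":[-11.5,-13.4,0],"turn":[0,0,0]},{"xyz":[-14.5,-16.9,0],"turn":[0,0,0]},{"xyz":[-17.5,-20.4,0],"turn":[0,0,0]},{"xyz":[-20.5,-23.9,0],"turn":[0,0,0]},{"xyz":[-23,-26.8,0],"turn":[0,0,0]},{"xyz":[-24.5,-28.5,0],"turn":[0,0,0]}]' 1 20; python3 -c "
from h import *
s=ctrl.observe();print(s['joint_positions'],s['tcp_pos'],s['grip_width'],s['qvel'])
print(rel(np.r_[gp(330),.19]))"
```

```text
t: 1.35
tcp_pos: [0.3581, 0.2868, 0.231]
eef_rot: [[-0.946, 0.325, -0.0], [0.325, 0.946, -0.001], [0.0, -0.001, -1.0]]
ft_force: [-0.1, 0.5, -0.1]
grip_width: -0.0001
[-1.0367  0.0631  0.232   2.0819 -0.0168  0.9994  0.4436] [0.3581 0.2868 0.231 ] -6.042273816268303e-05 [ 0.1908 -0.0956  0.1316  0.1016  0.0107 -0.0112  0.3295]
[[-30.175  -34.9529   4.135 ]]
```

```bash
python3 -m jog '[{"xyz":[-3,-3.5,0.2],"turn":[0,0,0]},{"xyz":[-6.5,-7.5,0.8],"turn":[0,0,0]},{"xyz":[-10,-11.6,1.4],"turn":[0,0,0]},{"xyz":[-13.5,-15.6,2],"turn":[0,0,0]},{"xyz":[-17,-19.7,2.6],"turn":[0,0,0]},{"xyz":[-20.5,-23.7,3.2],"turn":[0,0,0]},{"xyz":[-24,-27.8,3.6],"turn":[0,0,0]},{"xyz":[-27,-31.3,4],"turn":[0,0,0]},{"xyz":[-29.2,-33.8,4.1],"turn":[0,0,0]},{"xyz":[-30.2,-35,4.1],"turn":[0,0,0]}]'; python3 -c "
from h import *
s=ctrl.observe();print(s['joint_positions'],s['tcp_pos'],s['qvel'])
print(rel(np.r_[gp(330),.15]))"
```

```text
t: 2.6
tcp_pos: [0.5292, -0.1447, 0.1901]
eef_rot: [[-0.945, 0.328, -0.001], [0.328, 0.945, -0.001], [0.001, -0.001, -1.0]]
ft_force: [-0.6, 1.3, -0.8]
grip_width: 0.0
[-0.3606  0.3024  0.6175  1.9606 -0.2128  0.9436  1.5984] [ 0.5292 -0.1447  0.1901] [ 0.2054  0.1253 -0.0018 -0.1429 -0.0924  0.0542  0.2503]
[[0.0278 0.2872 4.007 ]]
```

```bash
python3 -m jog '[{"xyz":[0,0.3,1],"turn":[0,0,0]},{"xyz":[0,0.3,3],"turn":[0,0,0]},{"xyz":[0,0.3,5],"turn":[0,0,0]},{"xyz":[0,0.3,6],"turn":[0,0,0]},{"xyz":[0,0.3,6],"turn":[0,0,0]}]'; python3 - <<'E'
from h import *
for n in ("top","scene","wrist"):
    p,d=ctrl.read_camera(n); cv2.imwrite(f"pics/{n}1.png",p)
    if n!="wrist":
        x,y,w,h={"top":(325,190,110,120),"scene":(235,205,110,110)}[n]
        cv2.imwrite(f"pics/{n}1z.png",cv2.resize(p[y:y+h,x:x+w],None,fx=5,fy=5,interpolation=cv2.INTER_CUBIC))
print(rel(np.r_[gp(330),.083]))
E
```

```text
t: 3.22
tcp_pos: [0.5296, -0.1411, 0.1295]
eef_rot: [[-0.945, 0.327, -0.002], [0.327, 0.945, -0.001], [0.002, -0.002, -1.0]]
ft_force: [-0.1, -0.0, 0.0]
grip_width: 0.0002
[[ 0.0541 -0.0352  4.7686]]
```

View pics/wrist1.png

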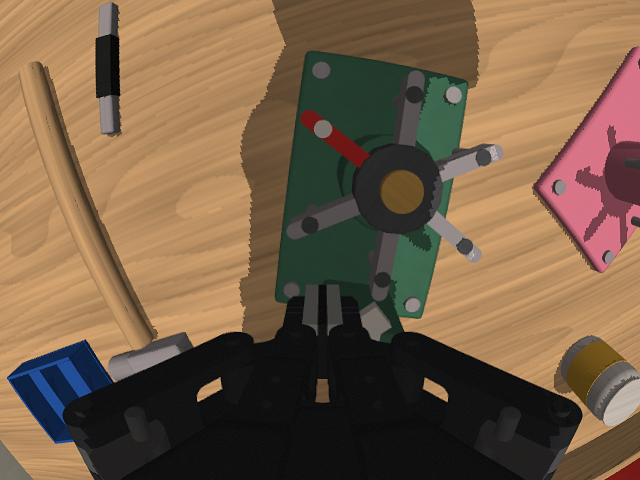

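View pics/scene1z.png

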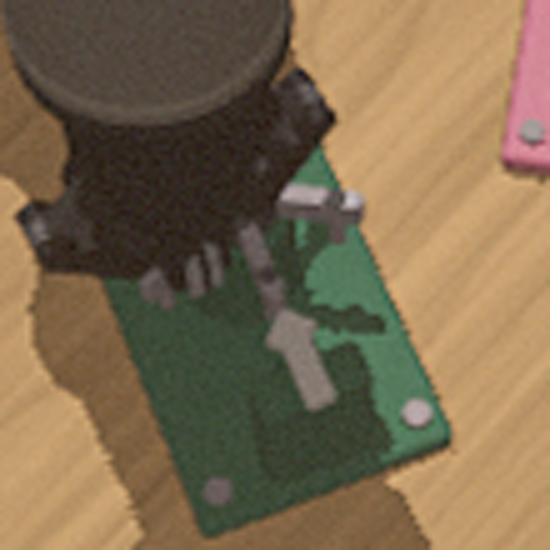

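```bash
python3 -m jog '[{"xyz":[0,0,1],"turn":[0,0,0]},{"xyz":[0,0,2],"turn":[0,0,0]},{"xyz":[0,0,3],"turn":[0,0,0]},{"xyz":[0,0,3.8],"turn":[0,0,0]},{"xyz":[0,0,4.5],"turn":[0,0,0]},{"xyz":[0,0,4.6],"turn":[0,0,0]}]'; python3 - <<'E'
from h import *
p,d=ctrl.read_camera("wrist"); cv2.imwrite("pics/wrist2.png",p)
arc(330,270,20,.083)
E
```

```text
t: 4.12
tcp_pos: [0.5302, -0.1418, 0.0842]
eef_rot: [[-0.945, 0.328, -0.001], [0.328, 0.945, -0.001], [0.001, -0.001, -1.0]]
ft_force: [-0.9, 0.2, -0.5]
grip_width: -0.0001
[0.23,-0.25,0.14]
[0.43,-0.47,0.14]
[0.64,-0.67,0.14]
[0.86,-0.87,0.14]
[1.09,-1.05,0.14]
[1.33,-1.22,0.14]
[1.57,-1.38,0.14]
[1.83,-1.52,0.14]
[2.09,-1.65,0.14]
[2.36,-1.77,0.14]
[2.63,-1.87,0.14]
[2.91,-1.96,0.14]
[3.20,-2.03,0.14]
[3.48,-2.09,0.14]
[3.77,-2.14,0.14]
[4.07,-2.16,0.14]
[4.36,-2.18,0.14]
[4.65,-2.17,0.14]
[4.94,-2.16,0.14]
[5.24,-2.12,0.14]
```

View pics/wrist2.png

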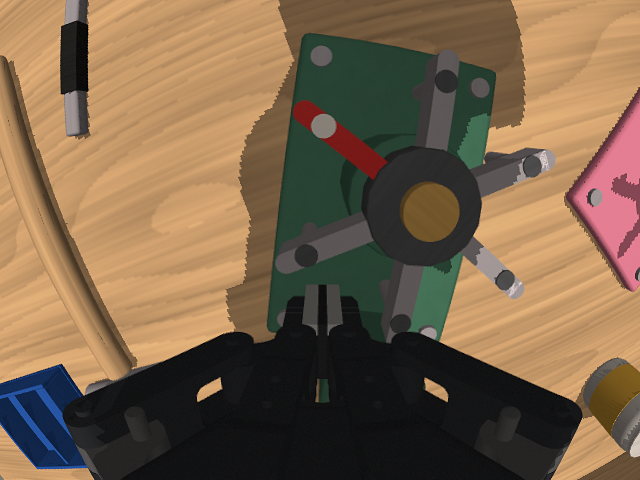

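Fingers (about 322,300) sit between two arms, with no contact. I'll sweep the first click in two halves.

```bash
python3 -m jog '[{"xyz":[0.23,-0.25,0.1],"turn":[0,0,0]},{"xyz":[0.43,-0.47,0.1],"turn":[0,0,0]},{"xyz":[0.64,-0.67,0.1],"turn":[0,0,0]},{"xyz":[0.86,-0.87,0.1],"turn":[0,0,0]},{"xyz":[1.09,-1.05,0.1],"turn":[0,0,0]},{"xyz":[1.33,-1.22,0.1],"turn":[0,0,0]},{"xyz":[1.57,-1.38,0.1],"turn":[0,0,0]},{"xyz":[1.83,-1.52,0.1],"turn":[0,0,0]},{"xyz":[2.09,-1.65,0.1],"turn":[0,0,0]},{"xyz":[2.36,-1.77,0.1],"turn":[0,0,0]}]'; python3 -c "
from h import *
arc(300,270,10,.083)"
```

```text
t: 5.42
tcp_pos: [0.502, -0.1509, 0.0834]
eef_rot: [[-0.945, 0.328, -0.001], [0.328, 0.945, -0.001], [0.0, -0.001, -1.0]]
ft_force: [2.2, -0.6, 0.7]
grip_width: 0.0002
[0.25,-0.09,0.04]
[0.53,-0.18,0.04]
[0.81,-0.25,0.04]
[1.10,-0.31,0.04]
[1.39,-0.35,0.04]
[1.68,-0.38,0.04]
[1.98,-0.39,0.04]
[2.27,-0.39,0.04]
[2.56,-0.37,0.04]
[2.85,-0.34,0.04]
```

```bash
python3 -m jog '[{"xyz":[0.25,-0.09,0],"turn":[0,0,0]},{"xyz":[0.53,-0.18,0],"turn":[0,0,0]},{"xyz":[0.81,-0.25,0],"turn":[0,0,0]},{"xyz":[1.1,-0.31,0],"turn":[0,0,0]},{"xyz":[1.39,-0.35,0],"turn":[0,0,0]},{"xyz":[1.68,-0.38,0],"turn":[0,0,0]},{"xyz":[1.98,-0.39,0],"turn":[0,0,0]},{"xyz":[2.27,-0.39,0],"turn":[0,0,0]},{"xyz":[2.56,-0.37,0],"turn":[0,0,0]},{"xyz":[2.85,-0.34,0],"turn":[0,0,0]}]'; python3 - <<'E'
from h import *
p,d=ctrl.read_camera("wrist"); cv2.imwrite("pics/wrist3.png",p)
p,d=ctrl.read_camera("scene"); cv2.imwrite("pics/scene3z.png",cv2.resize(p[205:315,235:345],None,fx=5,fy=5,interpolation=cv2.INTER_CUBIC))
arc(270,210,20,.083)
E
```

```text
t: 6.68
tcp_pos: [0.4737, -0.1447, 0.0834]
eef_rot: [[-0.945, 0.328, -0.001], [0.328, 0.945, -0.001], [0.0, -0.001, -1.0]]
ft_force: [0.2, 0.3, -0.8]
grip_width: 0.0001
[0.26,0.04,0.04]
[0.54,0.11,0.04]
[0.82,0.19,0.04]
[1.10,0.28,0.04]
[1.38,0.39,0.04]
[1.64,0.51,0.04]
[1.90,0.64,0.04]
[2.16,0.79,0.04]
[2.40,0.95,0.04]
[2.64,1.13,0.04]
[2.86,1.31,0.04]
[3.08,1.51,0.04]
[3.28,1.72,0.04]
[3.48,1.94,0.04]
[3.66,2.17,0.04]
[3.83,2.41,0.04]
[3.99,2.66,0.04]
[4.13,2.91,0.04]
[4.26,3.17,0.04]
[4.38,3.44,0.04]
```

View pics/wrist3.png

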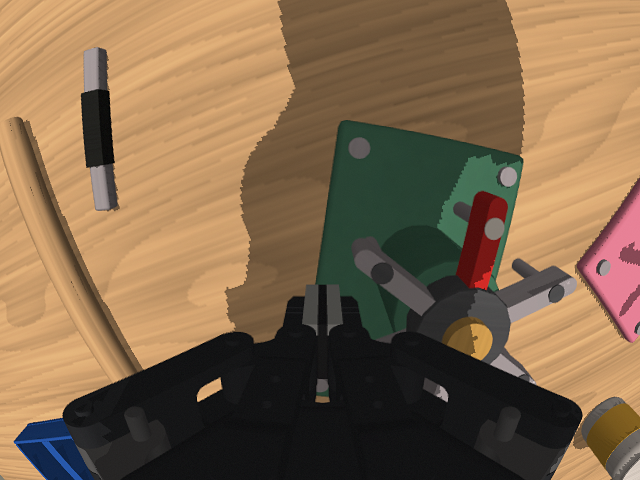

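View pics/scene3z.png

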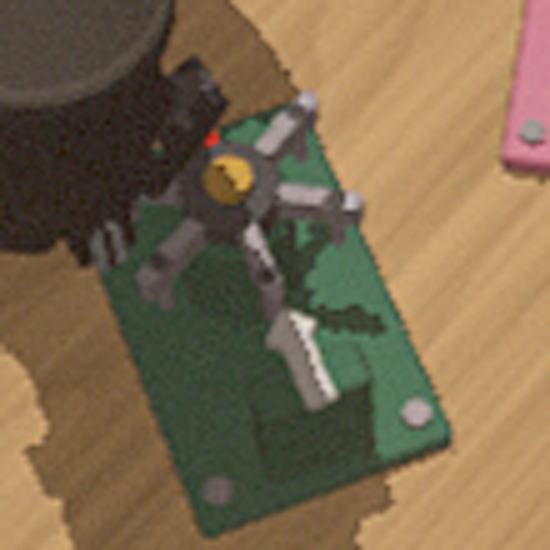

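One click is done: the red arm is at (485,240) in the wrist view, pointing straight away from the pointer. The holder hasn't moved, so I'll continue.

```bash
python3 -m jog '[{"xyz":[0.26,0.04,0],"turn":[0,0,0]},{"xyz":[0.54,0.11,0],"turn":[0,0,0]},{"xyz":[0.82,0.19,0],"turn":[0,0,0]},{"xyz":[1.1,0.28,0],"turn":[0,0,0]},{"xyz":[1.38,0.39,0],"turn":[0,0,0]},{"xyz":[1.64,0.51,0],"turn":[0,0,0]},{"xyz":[1.9,0.64,0],"turn":[0,0,0]},{"xyz":[2.16,0.79,0],"turn":[0,0,0]},{"xyz":[2.4,0.95,0],"turn":[0,0,0]},{"xyz":[2.64,1.13,0],"turn":[0,0,0]}]'; python3 -c "
from h import *
arc(240,210,10,.083)"
```

```text
t: 8.02
tcp_pos: [0.4521, -0.1251, 0.0834]
eef_rot: [[-0.945, 0.328, -0.001], [0.328, 0.945, -0.001], [0.001, -0.001, -1.0]]
ft_force: [1.1, -2.3, 0.8]
grip_width: -0.0
[0.19,0.17,0.04]
[0.41,0.37,0.03]
[0.61,0.58,0.03]
[0.80,0.80,0.03]
[0.99,1.03,0.03]
[1.16,1.27,0.03]
[1.32,1.51,0.03]
[1.46,1.77,0.03]
[1.59,2.03,0.03]
[1.71,2.30,0.03]
```

```bash
python3 -m jog '[{"xyz":[0.19,0.17,0],"turn":[0,0,0]},{"xyz":[0.41,0.37,0],"turn":[0,0,0]},{"xyz":[0.61,0.58,0],"turn":[0,0,0]},{"xyz":[0.8,0.8,0],"turn":[0,0,0]},{"xyz":[0.99,1.03,0],"turn":[0,0,0]},{"xyz":[1.16,1.27,0],"turn":[0,0,0]},{"xyz":[1.32,1.51,0],"turn":[0,0,0]},{"xyz":[1.46,1.77,0],"turn":[0,0,0]},{"xyz":[1.59,2.03,0],"turn":[0,0,0]},{"xyz":[1.71,2.3,0],"turn":[0,0,0]}]'; python3 - <<'E'
from h import *
p,d=ctrl.read_camera("wrist"); cv2.imwrite("pics/wrist4.png",p)
arc(210,150,20,.083)
E
```

```text
t: 9.28
tcp_pos: [0.4434, -0.0975, 0.0833]
eef_rot: [[-0.945, 0.327, -0.001], [0.327, 0.945, -0.001], [0.001, -0.001, -1.0]]
ft_force: [-0.5, -0.1, -0.1]
grip_width: -0.0001
[0.08,0.23,0.03]
[0.17,0.51,0.03]
[0.24,0.79,0.03]
[0.30,1.08,0.03]
[0.35,1.37,0.03]
[0.37,1.66,0.03]
[0.39,1.95,0.03]
[0.38,2.25,0.03]
[0.37,2.54,0.03]
[0.33,2.83,0.03]
[0.28,3.12,0.03]
[0.22,3.41,0.03]
[0.14,3.69,0.03]
[0.05,3.97,0.03]
[-0.06,4.24,0.03]
[-0.18,4.51,0.03]
[-0.31,4.77,0.03]
[-0.46,5.02,0.02]
[-0.62,5.26,0.02]
[-0.80,5.50,0.02]
```

View pics/wrist4.png

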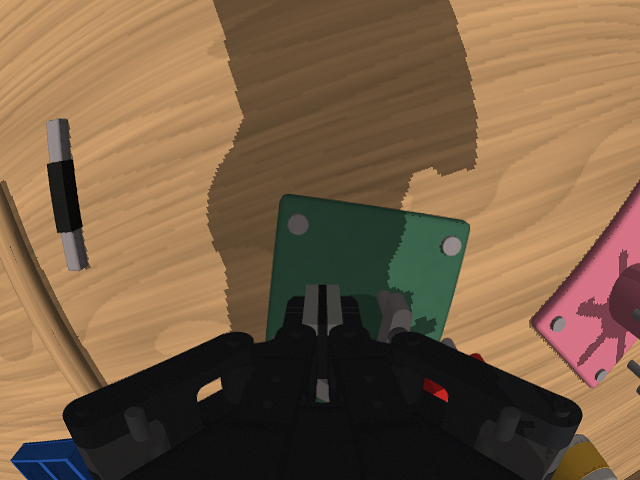

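The red arm (about 437–478, 357–390) is now one arm on, past the arm ahead of the finger. That makes two clicks.

```bash
python3 -m jog '[{"xyz":[0.08,0.23,0],"turn":[0,0,0]},{"xyz":[0.17,0.51,0],"turn":[0,0,0]},{"xyz":[0.24,0.79,0],"turn":[0,0,0]},{"xyz":[0.3,1.08,0],"turn":[0,0,0]},{"xyz":[0.35,1.37,0],"turn":[0,0,0]},{"xyz":[0.37,1.66,0],"turn":[0,0,0]},{"xyz":[0.39,1.95,0],"turn":[0,0,0]},{"xyz":[0.38,2.25,0],"turn":[0,0,0]},{"xyz":[0.37,2.54,0],"turn":[0,0,0]},{"xyz":[0.33,2.83,0],"turn":[0,0,0]}]'; python3 -c "
from h import *
arc(180,150,10,.083)"
```

```text
t: 10.58
tcp_pos: [0.4496, -0.0691, 0.0832]
eef_rot: [[-0.945, 0.327, -0.001], [0.327, 0.945, -0.001], [0.001, -0.001, -1.0]]
ft_force: [-0.5, -2.6, -0.3]
grip_width: -0.0002
[-0.06,0.26,0.02]
[-0.12,0.55,0.02]
[-0.20,0.83,0.02]
[-0.29,1.11,0.02]
[-0.40,1.38,0.02]
[-0.52,1.65,0.02]
[-0.66,1.91,0.02]
[-0.81,2.16,0.02]
[-0.97,2.40,0.02]
[-1.14,2.64,0.02]
```

```bash
python3 -m jog '[{"xyz":[-0.06,0.26,0],"turn":[0,0,0]},{"xyz":[-0.12,0.55,0],"turn":[0,0,0]},{"xyz":[-0.2,0.83,0],"turn":[0,0,0]},{"xyz":[-0.29,1.11,0],"turn":[0,0,0]},{"xyz":[-0.4,1.38,0],"turn":[0,0,0]},{"xyz":[-0.52,1.65,0],"turn":[0,0,0]},{"xyz":[-0.66,1.91,0],"turn":[0,0,0]},{"xyz":[-0.81,2.16,0],"turn":[0,0,0]},{"xyz":[-0.97,2.4,0],"turn":[0,0,0]},{"xyz":[-1.14,2.64,0],"turn":[0,0,0]}]'; python3 - <<'E'
from h import *
for n,(x,y,w,h) in {"top":(325,190,110,120),"scene":(235,205,110,110)}.items():
    p,d=ctrl.read_camera(n); cv2.imwrite(f"pics/{n}5z.png",cv2.resize(p[y:y+h,x:x+w],None,fx=5,fy=5,interpolation=cv2.INTER_CUBIC))
arc(150,90,20,.083)
E
```

```text
t: 11.82
tcp_pos: [0.4692, -0.0478, 0.0832]
eef_rot: [[-0.945, 0.327, -0.001], [0.327, 0.945, -0.001], [0.001, -0.001, -1.0]]
ft_force: [0.7, 0.4, -0.0]
grip_width: -0.0001
[-0.16,0.20,0.02]
[-0.36,0.41,0.02]
[-0.57,0.62,0.02]
[-0.79,0.81,0.02]
[-1.02,1.00,0.02]
[-1.26,1.17,0.02]
[-1.51,1.32,0.02]
[-1.76,1.47,0.02]
[-2.02,1.60,0.02]
[-2.29,1.71,0.02]
[-2.57,1.82,0.01]
[-2.85,1.91,0.01]
[-3.13,1.98,0.01]
[-3.42,2.04,0.01]
[-3.71,2.08,0.01]
[-4.00,2.11,0.01]
[-4.29,2.12,0.01]
[-4.59,2.12,0.01]
[-4.88,2.10,0.01]
[-5.17,2.07,0.01]
```

View pics/scene5z.png

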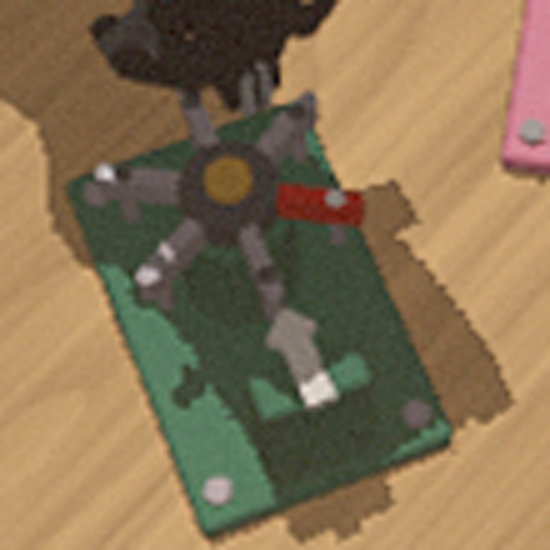

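View pics/top5z.png

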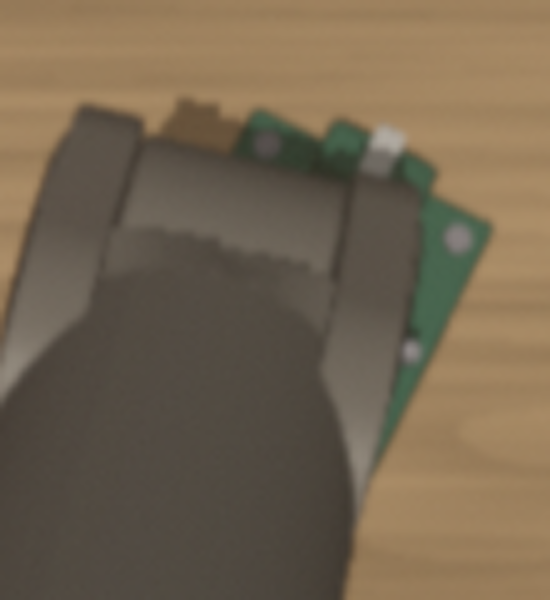

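Three clicks are done. The red arm at (320,203) is one arm short of the pointer. Now the last click.

```bash
python3 -m jog '[{"xyz":[-0.16,0.2,0],"turn":[0,0,0]},{"xyz":[-0.36,0.41,0],"turn":[0,0,0]},{"xyz":[-0.57,0.62,0],"turn":[0,0,0]},{"xyz":[-0.79,0.81,0],"turn":[0,0,0]},{"xyz":[-1.02,1,0],"turn":[0,0,0]},{"xyz":[-1.26,1.17,0],"turn":[0,0,0]},{"xyz":[-1.51,1.32,0],"turn":[0,0,0]},{"xyz":[-1.76,1.47,0],"turn":[0,0,0]},{"xyz":[-2.02,1.6,0],"turn":[0,0,0]},{"xyz":[-2.29,1.71,0],"turn":[0,0,0]}]'; python3 -c "
from h import *
arc(120,90,10,.083)"
```

```text
t: 13.18
tcp_pos: [0.4968, -0.0389, 0.0832]
eef_rot: [[-0.945, 0.327, -0.001], [0.327, 0.945, -0.001], [0.001, -0.001, -1.0]]
ft_force: [-1.5, -0.9, -0.4]
grip_width: -0.0
[-0.26,0.09,0.02]
[-0.54,0.18,0.02]
[-0.82,0.25,0.02]
[-1.11,0.31,0.02]
[-1.40,0.35,0.01]
[-1.69,0.38,0.01]
[-1.98,0.40,0.01]
[-2.28,0.39,0.01]
[-2.57,0.37,0.01]
[-2.86,0.34,0.01]
```

```bash
python3 -m jog '[{"xyz":[-0.26,0.09,0],"turn":[0,0,0]},{"xyz":[-0.54,0.18,0],"turn":[0,0,0]},{"xyz":[-0.82,0.25,0],"turn":[0,0,0]},{"xyz":[-1.11,0.31,0],"turn":[0,0,0]},{"xyz":[-1.4,0.35,0],"turn":[0,0,0]},{"xyz":[-1.69,0.38,0],"turn":[0,0,0]},{"xyz":[-1.98,0.4,0],"turn":[0,0,0]},{"xyz":[-2.28,0.39,0],"turn":[0,0,0]},{"xyz":[-2.57,0.37,0],"turn":[0,0,0]},{"xyz":[-2.86,0.34,0],"turn":[0,0,0]}]'; python3 - <<'E'
from h import *
p,d=ctrl.read_camera("wrist"); cv2.imwrite("pics/wrist6.png",p)
x,y,w,h=235,205,110,110
p,d=ctrl.read_camera("scene"); cv2.imwrite("pics/scene6z.png",cv2.resize(p[y:y+h,x:x+w],None,fx=5,fy=5,interpolation=cv2.INTER_CUBIC))
E
```

```text
t: 14.42
tcp_pos: [0.5251, -0.0451, 0.0832]
eef_rot: [[-0.945, 0.327, -0.001], [0.327, 0.945, -0.001], [0.001, -0.001, -1.0]]
ft_force: [-0.7, -0.1, 0.1]
grip_width: 0.0
```

View pics/scene6z.png

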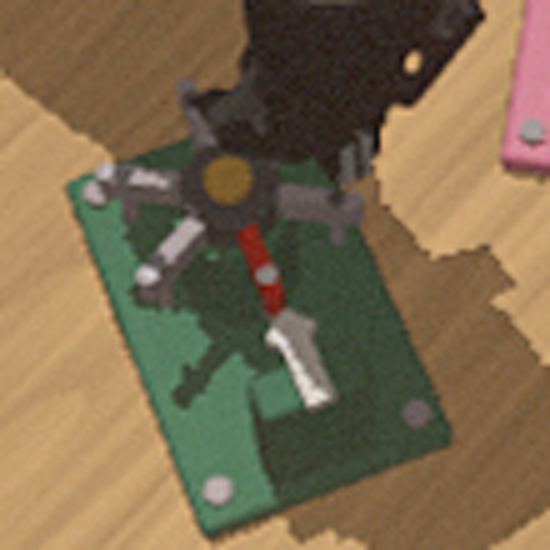

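View pics/wrist6.png

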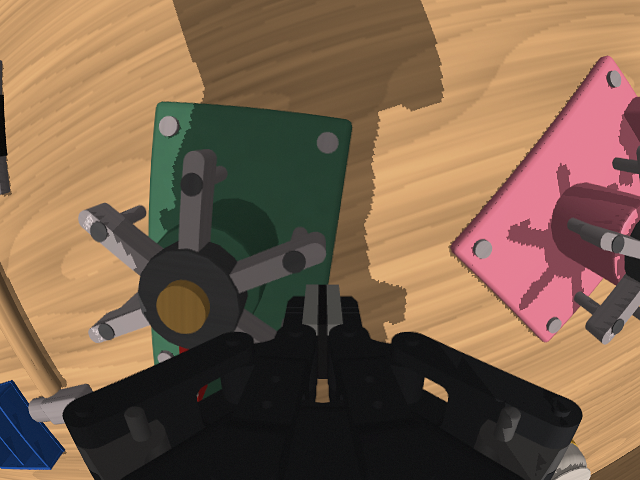

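The red arm (265,270) now faces the pointer and the fingers are clear in the gap. I'll lift straight up, move off a little, then verify from above.

```bash
python3 -m jog '[{"xyz":[0,0,-0.5],"turn":[0,0,0]},{"xyz":[0,0,-1.5],"turn":[0,0,0]},{"xyz":[0,0,-3],"turn":[0,0,0]},{"xyz":[0,0,-5],"turn":[0,0,0]},{"xyz":[0,0,-8],"turn":[0,0,0]},{"xyz":[0,0,-11],"turn":[0,0,0]},{"xyz":[0,0,-14],"turn":[0,0,0]},{"xyz":[0,2,-15],"turn":[0,0,0]},{"xyz":[0,5,-15],"turn":[0,0,0]},{"xyz":[0,9,-15],"turn":[0,0,0]}]'
python3 -m jog '[{"xyz":[0.5,3,0],"turn":[0,0,0]},{"xyz":[1,7,0],"turn":[0,0,0]},{"xyz":[2,11,0],"turn":[0,0,0]},{"xyz":[3,15,0],"turn":[0,0,0]},{"xyz":[3.5,18,0],"turn":[0,0,0]},{"xyz":[4,19,0],"turn":[0,0,0]},{"xyz":[4,19,0],"turn":[0,0,0]},{"xyz":[4,19,0],"turn":[0,0,0]}]'
python3 - <<'E'
from h import *
p,d=ctrl.read_camera("top"); cv2.imwrite("pics/top7.png",p)
x,y,w,h=325,200,110,115
cv2.imwrite("pics/top7z.png",cv2.resize(p[y:y+h,x:x+w],None,fx=5,fy=5,interpolation=cv2.INTER_CUBIC))
p,d=ctrl.read_camera("scene"); cv2.imwrite("pics/scene7.png",p)
E
```

```text
t: 15.78
tcp_pos: [0.555, 0.0401, 0.2346]
eef_rot: [[-0.945, 0.328, 0.001], [0.328, 0.945, -0.0], [-0.001, -0.0, -1.0]]
ft_force: [0.3, -0.1, 0.5]
grip_width: -0.0001
t: 16.77
tcp_pos: [0.5799, 0.2311, 0.2348]
eef_rot: [[-0.944, 0.33, 0.001], [0.33, 0.944, -0.001], [-0.001, -0.0, -1.0]]
ft_force: [0.5, -0.3, 0.3]
grip_width: -0.0
```

View pics/top7z.png

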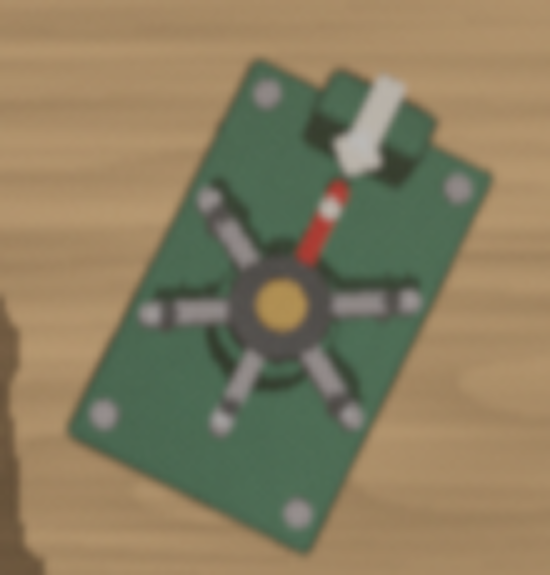

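View pics/scene7.png

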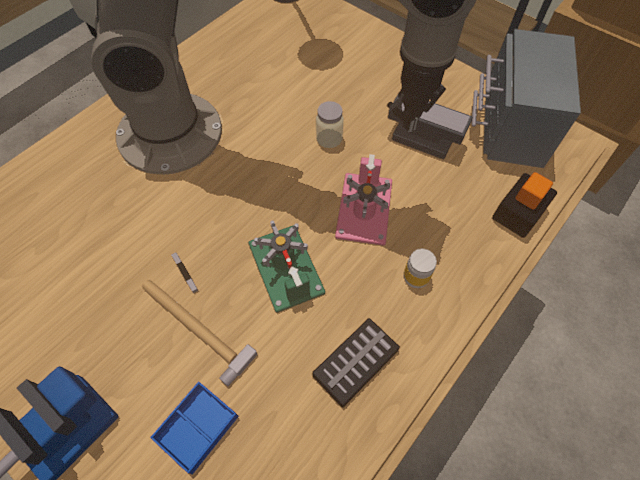

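The red arm (338,185 in the enlarged top view) is seated at the pointer tip. The foot corners are at the same pixels as at the start, and the bystanders are unchanged.

```bash
python3 -c "
from bench import ctrl
print(ctrl.job_done())"
```

```text
the job is handed in; nothing more can be done
None
```

The red arm is clicked into place facing the white pointer, and I handed the job in after about 17 s of robot time; it reports no verdict.

The wheel started four clicks short. I lowered the shut fingertips into one gap and swept them slowly clockwise around the wheel, click by click. The wrist force read at the end of each move stayed under about 3 N. Then I lifted straight out and moved clear.

**Checks:** The last top and scene pictures show the red arm seated at the pointer. The foot plate corners are at the same pixels as at the start. The hammer, case, jar, tin, drift and tray are visibly where they were. The robot is free of contact. No check failed or disagreed, but I judged the bystanders and the final wheel angle from the pictures and did not calculate them.

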